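# Pop a pin case out of the spring dispenser and trap it

### The job

Press the black key of the spring dispenser down so that its gate opens and the spring slides the pin case out along the deck, and trap the case with your other finger (or whichever finger is handiest) before it slides away: it must come completely out past the gate, but no part of it may hang over the open end of the deck. Do not pick up or tip the case, and leave the other things on the bench where they are. The program finishes while a finger is still touching the case and holding it still on the deck.

Things in the scene. Friction and masses are not known exactly. Their poses are not given: they have to be found in the camera images.
- dispenser: Fixed spring dispenser, an aluminium strip 235 mm long, 56 wide, its top (the deck) 20 above the bench. Origin on the bench under mid-lane, at the gate's inner face. +x: along the lane, the way the case comes out; +y: across, to the key. Deck from x=-85 (closed back) to x=+150 (open end). Lane 43 wide; side walls 18 high over the deck at x<-4, rails 6 high beyond.
- gate (a point): Lower edge of the gate, a steel tooth (x=0 to 6, y=-22 to 0 mm of the dispenser) that stops the case, 34 mm above the bench. It hangs from a bar across the lane, 50 to 55 above the bench, which swings up with it to at most 80. The bar is one piece with a 6 mm steel shaft along x=-14 to 98 at y=34, 38 above the bench, and the key.
- follower (a joint): Travel (m) of the aluminium follower plate behind the case, 0 at the start; plate 36 mm wide, its top 45 above the bench. With the gate open its spring pushes the case along the lane at about 10 to 20 mm/s with 1 to 2 N; unless stopped the case starts to hang over the open end some 8 to 14 s after release, then falls off.
- key (a joint): Release key, a rocker on the shaft: 0 rad gate down, 0.38 fully pressed (stop). About 0.3 opens the gate. Pressing takes 2 to 6 N; friction keeps it where it is left, so it need not be held.
- key_pad (a point): Centre of the top of the black key pad, 26 x 26 mm, at x=85, y=74 of the dispenser; 46 above the bench, about 31 when fully pressed. Press straight down.
- lane_stop (a point): Point in mid-lane beside the key pad (x=85, y=0 mm of the dispenser), on the deck's top. A fingertip here, level with the pressed pad (11 mm above the deck), stands in the way of the case; the pad is 74 mm away, so one finger can press while the other stops the case.
- pin_case: The loose grey pin case in the lane, a box 50 mm long (along the lane), 40 wide, 22 high, 55 to 115 g, top 42 above the bench. Origin at the centre of its underside, axes as the dispenser's. Starts against the gate, origin at x=-25 of the dispenser; its rear is past the gate from x=31, its front at the open end at x=125.
- deck_end (a point): Middle of the deck's open end, on its top, 20 mm above the bench.
- spare_case: Bystander: identical closed pin case lying on the bench, 50 x 40 x 22; origin at the centre of its underside (mm).
- spool: Bystander: wooden thread spool, 32 diameter, 40 high; origin under its centre (mm).
- pin_jar: Bystander: small glass jar, 40 diameter, 50 high; origin under its centre (mm).
- comb: Bystander: black comb lying flat, 120 x 23 x 6; origin about its middle, on the bench (mm).
- glue_bottle: Bystander: amber bottle, 48 diameter, 110 high; origin under its centre (mm).
- brush: Bystander: brush lying on the bench, about 200 long; origin in its middle, underneath (mm).
- mug: Bystander: white mug, 72 diameter, 85 high, handle on its +y side; origin under its centre (mm).
Mind the look-alikes: they are no part of the job. Leave any yellow look-alike of the pin_case alone.

How it is judged:
By the outcome, as a careful person would: the job done as asked, in the order asked, and still so for the second after the job is handed in, while the arm keeps its last pose, push and grip.
It also fails if it takes over 43 s, if anything falls off the work surface, if the arm or the gripper's body presses on something with over 40 N, if the wrist force passes 120 N, or if a joint passes its speed limit or range.

### The arm

A 6-joint arm with a two-finger parallel gripper is mounted at the origin on the work surface. World frame = base frame: x ahead of the robot, y to its left, z up, the work surface at z = 0. Lengths are in m, angles in rad, forces in N, time in s.
With the tool pointing down it reaches from about 0.25 to 0.725 m from the base axis. Payload 4 kg.
Tool frame: the origin (TCP) lies at the very end of the fingers, on their centre line; the grasp point (between the pads) lies 19 mm behind it; x points along the fingers, z is the direction in which the jaws open and shut, and the axes are right-handed (so a half turn about x gives the same grasp; the last joint's range is limited). The gripper opens to 85 mm and grips with 20 to 120 N. Pads are 22 mm wide; open, the fingers measure 114 mm over their backs; the gripper's body (76 mm by 85 mm) begins 54 mm behind the grasp point. The pads swing forward as they close: fully open they stand 13 mm farther back than shut.
Start: joints at [1.214, 0.241, 0.005, 1.335, 0, 1.571], TCP at [0.175, 0.469, 0.231] pointing down, gripper open.
Joint ranges: [-2.72, 2.72], [-1.05, 1.87], [-1.09, 1.28], [-1.99, 2.15], [-1.42, 1.44], [-3.14, 3.14]. Speed limits (rad/s): [2.79, 2.79, 3.14, 3.14, 3.14, 3.14].

### API

Orientations are given as a unit quaternion [x, y, z, w].
In Python, from workcell import bot gives the robot as it stands.
- The arm moves only by the tool step_arm, never from a script. Its argument "series" is a list of rows, each an object of numbers: "x", "y", "z": the shift along the world's x, y, z in cm; "twist": the turn about the world's z in degrees; "jaw": the finger opening in cm, from 0 to 8.54. In form: [{"x": .., "y": .., "z": .., "twist": .., "jaw": ..}, ...]. A call has 1 to 10 rows; each row is the pose to reach, as a shift and turn from the pose measured when the call began; what a row does not reach only later rows make up. A row lasts 1/12 s, in which the tool goes at most 41.7 mm and 7.16 degrees, less where a joint would pass 70% of its speed; a pose out of reach is approached as far as the arm can. A call with a gripper value outside its range is refused whole. The fingers move at their own pace and stop on an object; the grip force is fixed at half the most. Time passes only in rows, so rows that repeat a pose let the fingers close. It gives the time, the measured TCP pose, the force and the opening at its end, in the units of the state.
- bot.get_obs(): the state, without advancing time (a new reading comes with each control period).
- bot.camera(name): name is "side" or "top" or "wrist"; returns (picture, depth): 480x640x3 uint8, red, green, blue; 480x640 float32, m along the optical axis (not along the pixel's ray), 0 where there is no reading.
- bot.camera_info(name): a dict with "camera_matrix" (3x3 intrinsics, pixels), "R" (3x3) and "t" (3): a world point X has camera coordinates R X + t; the wrist camera has in their place "mount" (4x4, takes a point from camera to tool coordinates, whose origin is the TCP and whose axes are the tool frame's). Camera axes: x right, y down, z forward; pixel columns grow to the right and rows downward; lengths in m; the calibration is good to about 2 mm. A picture is of the moment at which its call begins: read the wrist's pose just before it. camera_info takes no time and is no camera call.
- bot.job_done(): hands the job in, once; it reports no verdict.
The state is a dict: "clock": time; "joint_pos": joint angles; "joint_vel": joint speeds; "tau": joint torques, N m; "eef_pos": TCP position; "tool_rot": TCP orientation; "ft_force": force on the tool from outside, world axes, zero at the start; "ft_torque": the same for the moment, N m; "grip_width": finger opening in m.
Only numpy, scipy, OpenCV 4.12 (cv2) and the standard library are available. Lean on these libraries where they do the work, as an engineer would, in place of code of your own. Each camera call takes 0.05 s, during which the arm holds its last target.

## Working session

There is one attempt and no reset: what is moved stays moved. The work goes in short steps, Python scripts to look and compute and a tool call to move; the robot and the scene stay as the last step left them, time stands still between calls to the robot, and variables do not carry over. Pictures are saved under pics/ and viewed, and the job is handed in when it is done.

Besides the shell and the picture viewer there is one more tool, called after "Request:" as name(argument=value, ...) on one line, values as JSON. step_arm: Moves the arm, as the interface text tells. Its arguments: {"type":"object","properties":{"series":{"type":"array","items":{"type":"object","properties":{"x":{"type":"number"},"y":{"type":"number"},"z":{"type":"number"},"twist":{"type":"number"},"jaw":{"type":"number"}}}}},"required":["series"]}

```bash
ls; mkdir -p pics
cat > h.py <<'E'
import numpy as np, cv2
from workcell import bot
def save(n,f):
    p,d=bot.camera(n); cv2.imwrite(f'pics/{f}.png',p[:,:,::-1]); np.savez(f'pics/{f}.npz',p=p,d=d); return p,d
def world(n,u,v,d):
    i=bot.camera_info(n);K=np.array(i['camera_matrix']);R=np.array(i['R']);t=np.array(i['t'])
    c=np.linalg.inv(K)@np.array([u,v,1.])*d
    return R.T@(c-t)
def plane(n,u,v,z):
    i=bot.camera_info(n);K=np.array(i['camera_matrix']);R=np.array(i['R']);t=np.array(i['t'])
    r=R.T@np.linalg.inv(K)@np.array([u,v,1.]);o=-R.T@t
    return o+r*(z-o[2])/r[2]
def proj(n,X):
    i=bot.camera_info(n);K=np.array(i['camera_matrix']);c=np.array(i['R'])@X+np.array(i['t']);p=K@c;return p[:2]/p[2]
E
python3 - <<'E'
from h import *
o=bot.get_obs();print(o)
save('top','top0');save('side','side0')
for n in('top','side'):print(bot.camera_info(n))
E
```

```text
pics
{'clock': 0.0, 'joint_pos': array([ 1.21399146e+00,  2.41415016e-01,  3.73781291e-03,  1.33521481e+00,
       -1.83442253e-05,  1.57082504e+00]), 'joint_vel': array([ 0.00078834,  0.00042499, -0.00014976,  0.00117322,  0.00078907,
        0.00070791]), 'tau': array([-5.19114783e-04, -3.72323799e+01,  2.52405775e+01,  1.70702155e-02,
       -1.15663142e-04, -4.09177844e-06]), 'eef_pos': array([0.1744256 , 0.46791484, 0.23041714]), 'tool_rot': array([-0.40375484,  0.58140336,  0.40289891,  0.58019361]), 'ft_force': array([-0.58822341, -1.01521003,  0.3819425 ]), 'ft_torque': array([-0.02875064,  0.00134734,  0.0228735 ]), 'grip_width': 0.0851299315700442}
{'camera_matrix': array([[529.15283534,   0.        , 319.77800921],
       [  0.        , 529.15283534, 240.15436029],
       [  0.        ,   0.        ,   1.        ]]), 'R': array([[ 0.00816351, -0.99996475, -0.00196184],
       [-0.97807174, -0.00757644, -0.20813044],
       [ 0.20810824,  0.00361789, -0.97809911]]), 't': array([-0.04004447,  0.62408048,  1.00299571])}
{'camera_matrix': array([[476.20038076,   0.        , 316.917523  ],
       [  0.        , 476.20038076, 236.73614663],
       [  0.        ,   0.        ,   1.        ]]), 'R': array([[ 0.67648511, -0.7364557 ,  0.0009462 ],
       [-0.32867041, -0.30305558, -0.89450158],
       [ 0.65904754,  0.60480601, -0.44706379]]), 't': array([-0.43064216,  0.27400164,  0.80994496])}
```

View pics/top0.png

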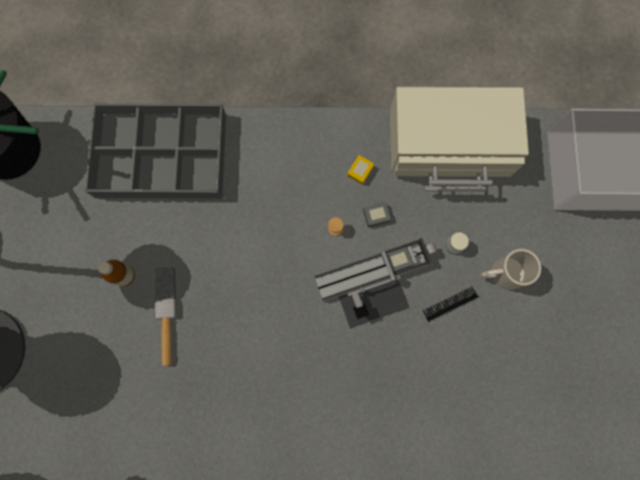

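View pics/side0.png

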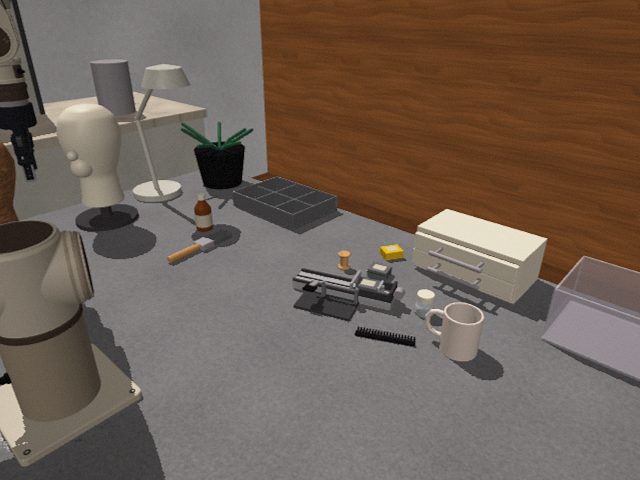

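Run:
```python
from h import *
p=cv2.imread('pics/top0.png');c=cv2.resize(p[190:340,300:500],None,fx=4,fy=4,interpolation=cv2.INTER_CUBIC);cv2.imwrite('pics/ztop.png',c)
p=cv2.imread('pics/side0.png');c=cv2.resize(p[230:350,270:430],None,fx=5,fy=5,interpolation=cv2.INTER_CUBIC);cv2.imwrite('pics/zside.png',c)
```

```text
(no output)
```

View pics/ztop.png

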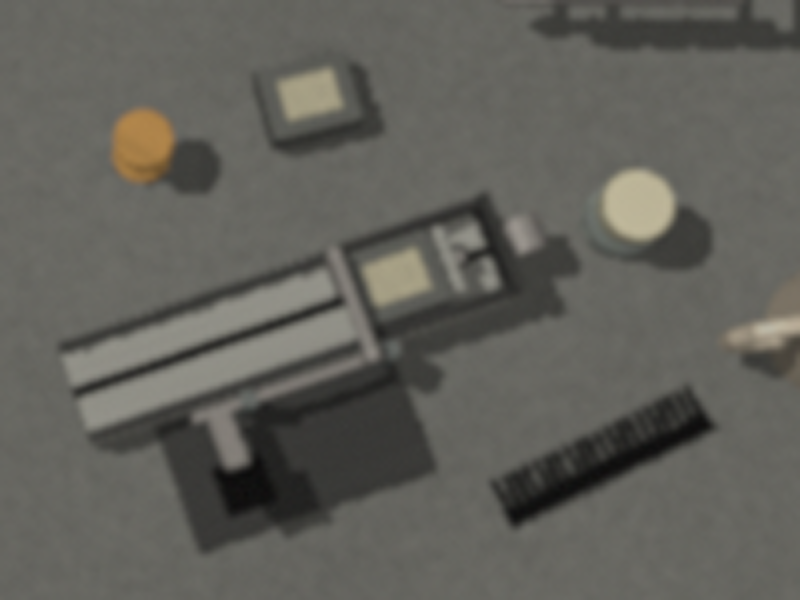

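View pics/zside.png

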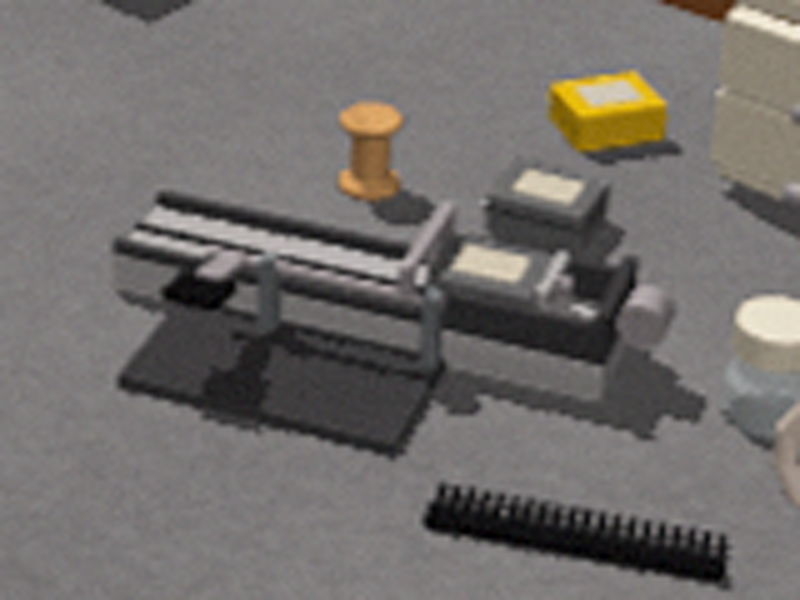

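Run:
```python
from h import *
f=lambda x,y,z:plane('top',(x+.5)/4-.5+300,(y+.5)/4-.5+190,z)
A=f(60,346,.026);B=f(92,437,.026);C=f(485,194,.038);D=f(521,288,.038)
print(A,B,np.linalg.norm(A-B));print(C,D,np.linalg.norm(C-D))
m1=(A+B)/2;m2=(C+D)/2;L=m1-m2;print('len',np.linalg.norm(L[:2]),np.degrees(np.arctan2(L[1],L[0])))
c=B-A;print('ang y',np.degrees(np.arctan2(c[1],c[0])),np.degrees(np.arctan2((D-C)[1],(D-C)[0])))
ex=L[:2]/np.linalg.norm(L[:2]);ey=np.array([-ex[1],ex[0]])
O=(m1[:2]-150*ex/1000+m2[:2]+.085*ex)/2
print('O',O,'ex',ex,'ey',ey)
W=lambda x,y:O+ex*x/1000+ey*y/1000
# depth based pad: dark mask
d=np.load('pics/top0.npz');p=d['p'].astype(int);dd=d['d']
pts=[]
for v in range(295,325):
  for u in range(345,375):
    if p[v,u].max()<28: pts.append((u,v))
pts=np.array(pts);print(len(pts),pts.mean(0),pts.min(0),pts.max(0))
u,v=(pts.min(0)+pts.max(0))/2
print('pad',plane('top',u,v,.046),W(85,74),'depth z',world('top',u,v,dd[int(v),int(u)]))
# labels: case label center zoom (397,278)
print('case',f(397,278,.042),W(-25,0)); 
for q in [(85,0),(85,74),(150,0)]: print(q,W(*q),np.linalg.norm(W(*q)))
w=W(85,74);print('proj',proj('side',np.r_[w,.046]),proj('top',np.r_[w,.046]))
for n,X in [('case',W(-25,0))]:print('side',proj('side',np.r_[X,.042]))
from scipy.spatial.transform import Rotation as Ro
o=bot.get_obs();print(Ro.from_quat(o['tool_rot']).as_matrix())
i=bot.camera_info('wrist');print(i['mount'])
print([ (k,bot.camera_info('wrist').keys()) for k in [0]])
```

```text
[ 0.5567435  -0.02490421  0.026     ] [ 0.50992643 -0.04176388  0.026     ] 0.04976029178216671
[ 0.63618342 -0.24458545  0.038     ] [ 0.58691633 -0.26150613  0.038     ] 0.05209180617448925
len 0.23321840506763722 109.5951583999635
ang y -160.1951350997922 -161.04507101890073
O [ 0.58334201 -0.1738077 ] ex [-0.33537196  0.9420858 ] ey [-0.9420858  -0.33537196]
123 [361.5203252  311.44715447] [354 304] [368 317]
pad [ 0.48532076 -0.1186418   0.046     ] [ 0.48512104 -0.11854794] depth z [ 0.48525904 -0.11858277  0.04678872]
case [ 0.59092349 -0.19737109  0.042     ] [ 0.59172631 -0.19735985]
(85, 0) [ 0.55483539 -0.09373041] 0.5626968103734586
(85, 74) [ 0.48512104 -0.11854794] 0.4993956729944986
(150, 0) [ 0.53303621 -0.03249484] 0.5340257655940984
proj [309.97870488 286.92507855] [360.95387176 310.60003469]
side [368.51140384 282.37505392]
[[-6.48908400e-04 -9.37012059e-01  3.49296406e-01]
 [-1.76430093e-03  3.49297009e-01  9.37010398e-01]
 [-9.99998233e-01 -8.23005581e-06 -1.87983301e-03]]
[[ 7.49767210e-04 -3.05537748e-01  9.52179669e-01 -1.42439830e-01]
 [ 4.79017629e-04 -9.52179718e-01 -3.05538140e-01  7.86652455e-02]
 [ 9.99999604e-01  6.85193326e-04 -5.67555163e-04 -9.90013175e-05]
 [ 0.00000000e+00  0.00000000e+00  0.00000000e+00  1.00000000e+00]]
[(0, dict_keys(['camera_matrix', 'mount']))]
```

Request:
step_arm(series=[{"x": 2, "y": -3.3, "twist": -5, "jaw": 6}, {"x": 4, "y": -6.6, "twist": -10, "jaw": 6}, {"x": 6, "y": -10, "twist": -15, "jaw": 6}, {"x": 8, "y": -13.3, "twist": -20, "jaw": 6}, {"x": 10, "y": -16.6, "twist": -25, "jaw": 6}, {"x": 12, "y": -20, "twist": -30, "jaw": 6}, {"x": 14, "y": -23.3, "twist": -35, "jaw": 6}, {"x": 16, "y": -26.6, "twist": -40, "jaw": 6}, {"x": 18, "y": -30, "twist": -45, "jaw": 6}, {"x": 20, "y": -33.2, "twist": -50, "jaw": 6}])

```text
$.series[0]: bad value
```

Request:
step_arm(series=[{"x": 2, "y": -3.3, "z": 0, "twist": -5, "jaw": 6}, {"x": 4, "y": -6.6, "z": 0, "twist": -10, "jaw": 6}, {"x": 6, "y": -10, "z": 0, "twist": -15, "jaw": 6}, {"x": 8, "y": -13.3, "z": 0, "twist": -20, "jaw": 6}, {"x": 10, "y": -16.6, "z": 0, "twist": -25, "jaw": 6}, {"x": 12, "y": -20, "z": 0, "twist": -30, "jaw": 6}, {"x": 14, "y": -23.3, "z": 0, "twist": -35, "jaw": 6}, {"x": 16, "y": -26.6, "z": 0, "twist": -40, "jaw": 6}, {"x": 18, "y": -30, "z": 0, "twist": -45, "jaw": 6}, {"x": 20, "y": -33.2, "z": 0, "twist": -50, "jaw": 6}])

```text
clock: 0.93
eef_pos: [0.3746, 0.1339, 0.2304]
tool_rot: [-0.119, 0.698, 0.118, 0.696]
ft_force: [0.9, 0.6, -0.4]
grip_width: 0.06
```

Request:
step_arm(series=[{"x": 1.8, "y": -3, "z": -0.5, "twist": 0, "jaw": 6}, {"x": 3.6, "y": -6, "z": -1, "twist": 0, "jaw": 6}, {"x": 5.4, "y": -9, "z": -2, "twist": 0, "jaw": 6}, {"x": 7.3, "y": -12, "z": -3, "twist": 0, "jaw": 6}, {"x": 9.1, "y": -15, "z": -4, "twist": 0, "jaw": 6}, {"x": 10.9, "y": -18, "z": -5, "twist": 0, "jaw": 6}, {"x": 12.7, "y": -21, "z": -6.5, "twist": 0, "jaw": 6}, {"x": 14.5, "y": -24, "z": -8.5, "twist": 0, "jaw": 6}, {"x": 14.5, "y": -24, "z": -10.5, "twist": 0, "jaw": 6}, {"x": 14.5, "y": -24, "z": -12.5, "twist": 0, "jaw": 6}])

```text
clock: 1.77
eef_pos: [0.5202, -0.1081, 0.1037]
tool_rot: [-0.117, 0.698, 0.117, 0.696]
ft_force: [-0.5, 0.1, -0.6]
grip_width: 0.0599
```

Run:
```python
from h import *
from scipy.spatial.transform import Rotation as Ro
o=bot.get_obs();T=Ro.from_quat(o['tool_rot']).as_matrix();print(o['eef_pos'],o['ft_force'],T)
save('wrist','w1');save('side','s1')
i=bot.camera_info('wrist');M=np.array(i['mount']);K=np.array(i['camera_matrix'])
O=np.array([.58334201,-.1738077]);ex=np.array([-.33537,.94209]);ey=np.array([-.94209,-.33537])
def pw(X):
    t=T.T@(X-o['eef_pos']);c=np.linalg.inv(M)@np.r_[t,1];q=K@c[:3];return q[:2]/q[2]
for n,x,y,z in [('pad',85,74,46),('stop',85,0,20),('gate',3,-11,34),('endmid',150,0,20),('case',-25,0,42),('tcpR',0,0,0)]:
    print(n,pw(np.r_[O+ex*x/1e3+ey*y/1e3,z/1e3]))
p=cv2.imread('pics/s1.png');c=cv2.resize(p[200:350,250:450],None,fx=4,fy=4,interpolation=cv2.INTER_CUBIC);cv2.imwrite('pics/zs1.png',c)
```

```text
[ 0.52017693 -0.10812817  0.10369996] [-0.46126641  0.1284735  -0.59181927] [[-2.43267059e-03 -3.27297417e-01  9.44918242e-01]
 [-7.08164287e-04  9.44921364e-01  3.27296675e-01]
 [-9.99996790e-01  1.27047644e-04 -2.53046276e-03]]
pad [257.04904883 249.21557312]
stop [392.69352757 232.22243203]
gate [408.80564718 368.0196887 ]
endmid [397.71640781 115.61899603]
case [390.67957942 415.50314011]
tcpR [383.29488357 340.44039544]
```

View pics/w1.png

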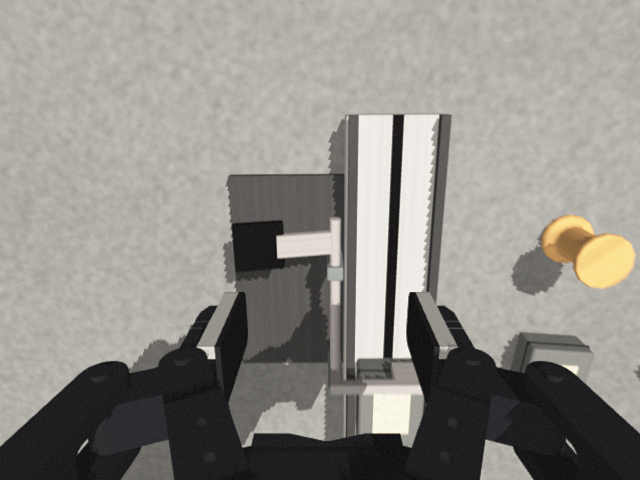

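View pics/zs1.png

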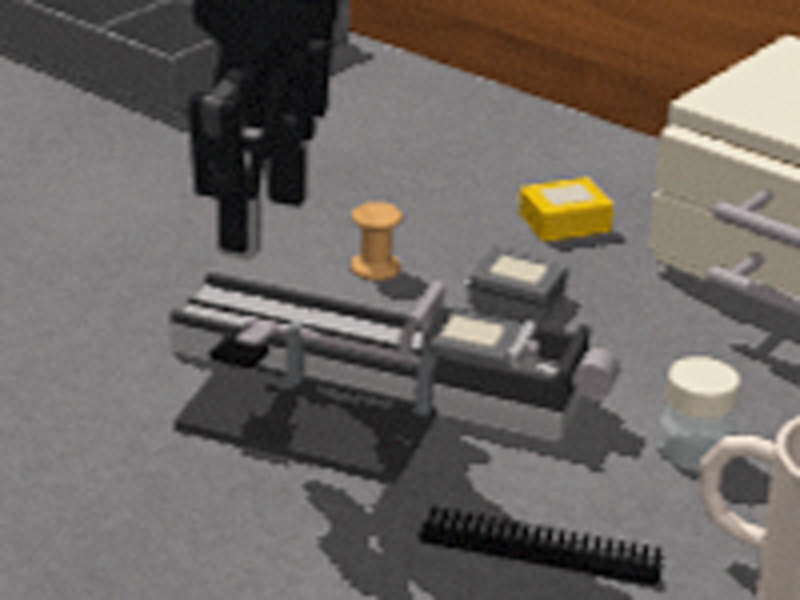

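Run:
```python
from h import *
d=np.load('pics/w1.npz')['d'];p=np.load('pics/w1.npz')['p']
i=bot.camera_info('wrist');M=np.array(i['mount']);K=np.array(i['camera_matrix'])
def tool(u,v):
    z=d[v,u];c=np.linalg.inv(K)@np.array([u,v,1.])*z;return (M@np.r_[c,1])[:3]*1000
for u,v in [(238,296),(228,300),(215,340),(205,348),(210,315),(200,325),(190,345),(415,296),(425,300),(440,340),(235,340),(455,315)]:print(u,v,d[v,u].round(3),tool(u,v).round(1))
v,u=np.mgrid[280:420,150:500];z=d[280:420,150:500]
c=np.stack([(u-K[0,2])/K[0,0]*z,(v-K[1,2])/K[1,1]*z,z],-1).reshape(-1,3)
t=(c@M[:3,:3].T+M[:3,3])*1000;m=(z.ravel()>0)&(t[:,0]<8)&(t[:,0]>-30)
t=t[m]
for s in(-1,1):
    q=t[t[:,2]*s>0];
    for a in range(-30,8,3):
        b=q[(q[:,0]>=a)&(q[:,0]<a+3)]
        if len(b)>5:print(s,a,len(b),np.percentile(b,[2,98],axis=0).round(1).tolist())
```

```text
238 296 0.144 [-13.1  11.5 -31.1]
228 300 0.142 [-15.2  11.1 -34.1]
215 340 0.119 [-39.   10.8 -32.5]
205 348 0.116 [-42.1  10.3 -34.5]
210 315 0.14 [-18.    6.8 -39.9]
200 325 0.134 [-25.    7.2 -41.2]
190 345 0.123 [-36.2   7.3 -40.9]
415 296 0.146 [-11.4  10.6  30.8]
425 300 0.142 [-15.   11.   33.4]
440 340 0.118 [-39.6  11.3  32.1]
235 340 0.136 [-24.3   1.2 -30.4]
455 315 0.14 [-18.6   7.2  43. ]
-1 -30 334 [[-30.0, -9.9, -43.4], [-27.1, 11.5, -30.1]]
-1 -27 297 [[-26.9, -9.2, -43.7], [-24.1, 11.5, -30.1]]
-1 -24 289 [[-23.9, -10.4, -43.6], [-21.1, 11.5, -30.1]]
-1 -21 267 [[-20.9, -9.7, -43.6], [-18.1, 11.5, -30.1]]
-1 -18 261 [[-18.0, -10.0, -43.5], [-15.1, 11.4, -30.1]]
-1 -15 233 [[-15.0, -9.6, -42.6], [-12.1, 11.5, -30.2]]
-1 -12 162 [[-11.9, -9.3, -37.2], [-9.1, 11.3, -30.1]]
-1 -9 108 [[-9.0, -10.2, -35.8], [-6.1, 10.9, -30.1]]
-1 -6 24 [[-6.0, -7.3, -30.6], [-4.3, 6.6, -30.3]]
1 -30 343 [[-29.9, -10.1, 29.4], [-27.0, 11.4, 42.8]]
1 -27 301 [[-27.0, -9.7, 29.4], [-24.1, 11.4, 43.1]]
1 -24 279 [[-23.9, -9.9, 29.4], [-21.1, 11.4, 42.6]]
1 -21 287 [[-20.9, -9.9, 29.5], [-18.1, 11.5, 42.9]]
1 -18 263 [[-17.9, -9.3, 29.4], [-15.0, 11.5, 42.5]]
1 -15 217 [[-15.0, -10.0, 29.4], [-12.1, 11.5, 41.6]]
1 -12 177 [[-11.9, -9.5, 29.4], [-9.2, 11.5, 40.4]]
1 -9 102 [[-9.0, -10.5, 29.4], [-6.2, 10.9, 35.7]]
1 -6 29 [[-5.9, -8.2, 29.6], [-4.8, 7.3, 29.8]]
```

Request:
step_arm(series=[{"x": 0, "y": 0.2, "z": -1.5, "twist": 0.5, "jaw": 6}, {"x": 0, "y": 0.2, "z": -3, "twist": 0.5, "jaw": 6}, {"x": 0, "y": 0.2, "z": -4.5, "twist": 0.5, "jaw": 6}, {"x": 0, "y": 0.2, "z": -5.5, "twist": 0.5, "jaw": 6}, {"x": 0, "y": 0.2, "z": -5.8, "twist": 0.5, "jaw": 6}, {"x": 0, "y": 0.2, "z": -5.8, "twist": 0.5, "jaw": 6}])

```text
clock: 2.37
eef_pos: [0.516, -0.1037, 0.0432]
tool_rot: [-0.12, 0.701, 0.122, 0.693]
ft_force: [1.7, 0.0, 1.3]
grip_width: 0.0603
```

Run:
```python
from h import *
save('side','s2')
p=cv2.imread('pics/s2.png');c=cv2.resize(p[230:350,270:430],None,fx=5,fy=5,interpolation=cv2.INTER_CUBIC);cv2.imwrite('pics/zs2.png',c)
```

```text
(no output)
```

View pics/zs2.png

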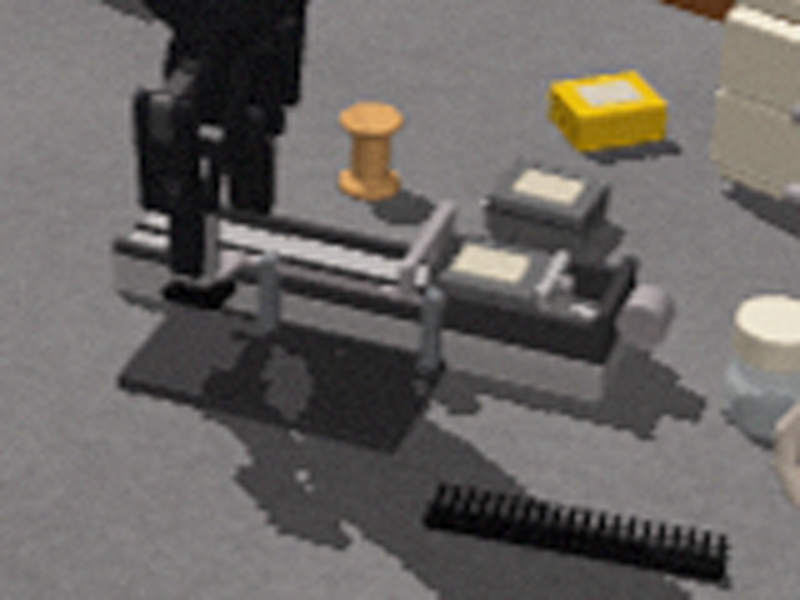

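Run:
```python
from h import *
from scipy.spatial.transform import Rotation as Ro
o=bot.get_obs();print(o['clock'],o['eef_pos'],o['ft_force'],o['joint_vel'].round(3));T=Ro.from_quat(o['tool_rot']).as_matrix();print(T)
```

```text
2.4167 [ 0.51661254 -0.10389828  0.0438492 ] [-0.69565218  0.29809002  0.17141977] [-0.    -0.011  0.015 -0.001  0.002 -0.001]
[[-1.05088748e-02 -3.37950026e-01  9.41105384e-01]
 [ 8.79493988e-04  9.41153866e-01  3.37977257e-01]
 [-9.99944393e-01  4.37945722e-03 -9.59324315e-03]]
```

Request:
step_arm(series=[{"x": 0.3, "y": -0.2, "z": 0.1, "twist": 0, "jaw": 6}, {"x": 0.3, "y": -0.2, "z": 0.1, "twist": 0, "jaw": 6}, {"x": 0.3, "y": -0.2, "z": 0.1, "twist": 0, "jaw": 6}])

```text
clock: 2.67
eef_pos: [0.5208, -0.1062, 0.046]
tool_rot: [-0.121, 0.699, 0.122, 0.694]
ft_force: [0.7, -0.9, -0.4]
grip_width: 0.0602
```

Run:
```python
from h import *
from scipy.spatial.transform import Rotation as Ro
save('wrist','w3')
o=bot.get_obs();print(o['clock'],o['eef_pos'],o['ft_force'],o['joint_vel'].round(3));T=Ro.from_quat(o['tool_rot']).as_matrix();print(T)
```

```text
2.7167 [ 0.52038382 -0.10608088  0.04568798] [ 0.31263407  0.60994653 -0.68952695] [ 0.     0.003 -0.012 -0.003  0.001  0.001]
[[-8.82248282e-03 -3.37899214e-01  9.41140948e-01]
 [ 6.04672840e-04  9.41175603e-01  3.37917325e-01]
 [-9.99960898e-01  3.55035216e-03 -8.09918711e-03]]
```

View pics/w3.png

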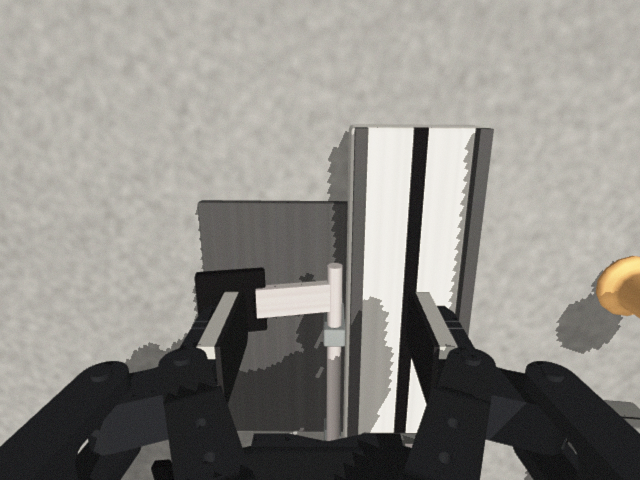

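The left fingertip is over the key pad at about (232,295), and the right one stands over mid-lane at about (425,295). Now I'll press.

Request:
step_arm(series=[{"x": 0, "y": 0, "z": -0.3, "twist": 0, "jaw": 6}, {"x": 0, "y": 0, "z": -0.6, "twist": 0, "jaw": 6}, {"x": 0, "y": 0, "z": -0.9, "twist": 0, "jaw": 6}, {"x": 0, "y": 0, "z": -1.2, "twist": 0, "jaw": 6}, {"x": 0, "y": 0, "z": -1.4, "twist": 0, "jaw": 6}, {"x": 0, "y": 0, "z": -1.6, "twist": 0, "jaw": 6}, {"x": 0, "y": 0, "z": -1.7, "twist": 0, "jaw": 6}, {"x": 0, "y": 0, "z": -1.8, "twist": 0, "jaw": 6}])

```text
clock: 3.38
eef_pos: [0.5205, -0.1063, 0.0276]
tool_rot: [-0.121, 0.7, 0.122, 0.694]
ft_force: [-0.3, -1.1, 3.5]
grip_width: 0.0598
```

```bash
cat > look.py <<'E'
from h import *
import sys
n=sys.argv[1]
save('side',n);o=bot.get_obs();print(o['clock'],o['eef_pos'],o['ft_force'])
p=cv2.imread(f'pics/{n}.png');c=cv2.resize(p[230:350,270:430],None,fx=5,fy=5,interpolation=cv2.INTER_CUBIC);cv2.imwrite(f'pics/z{n}.png',c)
E
python3 look.py s4
```

```text
3.4333 [ 0.52053798 -0.10629575  0.02747561] [-0.32106138 -2.24512279  1.49951656]
```

View pics/zs4.png

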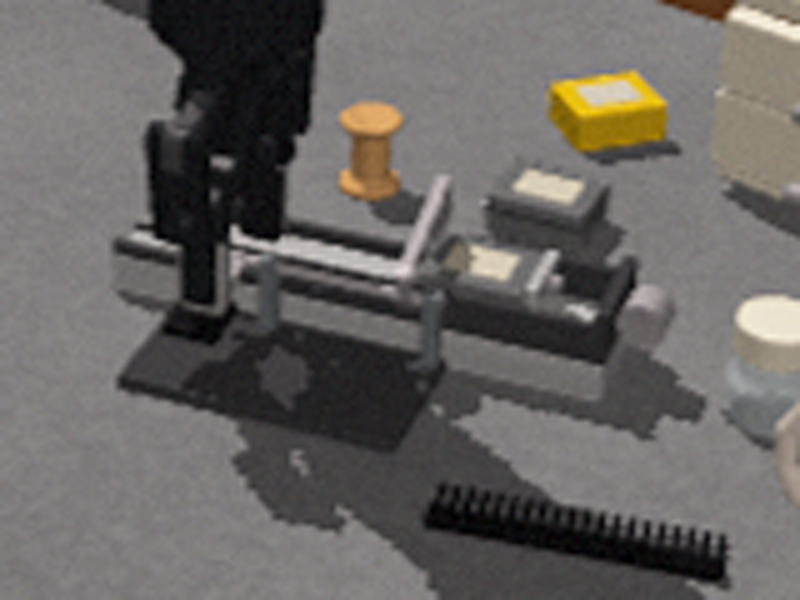

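The key is down and the bar has swung up. I'll press a little further and wait.

Request:
step_arm(series=[{"x": 0, "y": 0, "z": -0.1, "twist": 0, "jaw": 6}, {"x": 0, "y": 0, "z": -0.2, "twist": 0, "jaw": 6}, {"x": 0, "y": 0, "z": -0.2, "twist": 0, "jaw": 6}, {"x": 0, "y": 0, "z": -0.2, "twist": 0, "jaw": 6}, {"x": 0, "y": 0, "z": -0.2, "twist": 0, "jaw": 6}, {"x": 0, "y": 0, "z": -0.2, "twist": 0, "jaw": 6}, {"x": 0, "y": 0, "z": -0.2, "twist": 0, "jaw": 6}, {"x": 0, "y": 0, "z": -0.2, "twist": 0, "jaw": 6}])

```text
clock: 4.1
eef_pos: [0.5207, -0.1063, 0.0265]
tool_rot: [-0.121, 0.699, 0.122, 0.694]
ft_force: [-2.0, -0.9, 9.6]
grip_width: 0.0598
```

```bash
python3 look.py s5
```

```text
4.15 [ 0.52072552 -0.1063109   0.02652399] [-3.13379121 -0.93399322  9.67047659]
```

View pics/zs5.png

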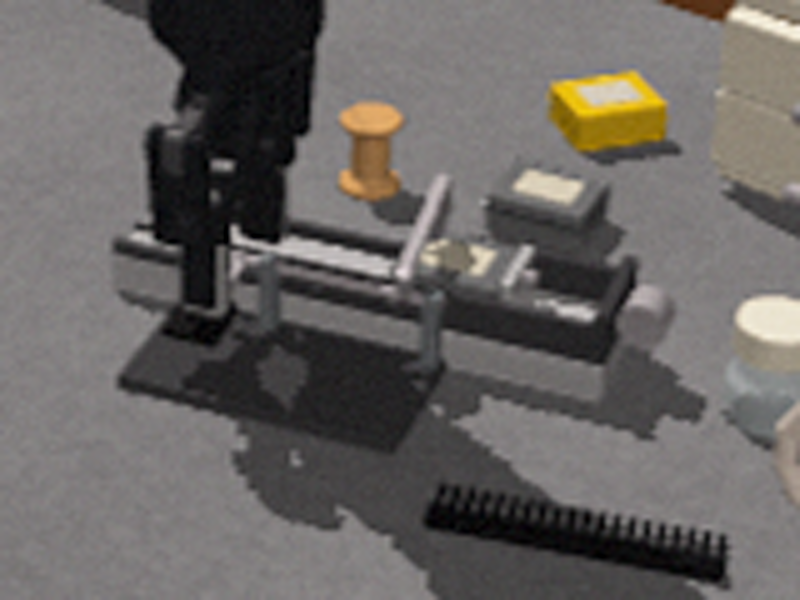

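The key is on its stop at about 10 N, and the case is sliding. I'll hold still.

Request:
step_arm(series=[{"x": 0, "y": 0, "z": 0, "twist": 0, "jaw": 6}, {"x": 0, "y": 0, "z": 0, "twist": 0, "jaw": 6}, {"x": 0, "y": 0, "z": 0, "twist": 0, "jaw": 6}, {"x": 0, "y": 0, "z": 0, "twist": 0, "jaw": 6}, {"x": 0, "y": 0, "z": 0, "twist": 0, "jaw": 6}, {"x": 0, "y": 0, "z": 0, "twist": 0, "jaw": 6}, {"x": 0, "y": 0, "z": 0, "twist": 0, "jaw": 6}, {"x": 0, "y": 0, "z": 0, "twist": 0, "jaw": 6}, {"x": 0, "y": 0, "z": 0, "twist": 0, "jaw": 6}, {"x": 0, "y": 0, "z": 0, "twist": 0, "jaw": 6}])

```text
clock: 4.98
eef_pos: [0.5208, -0.1062, 0.0268]
tool_rot: [-0.121, 0.699, 0.122, 0.694]
ft_force: [-1.4, -1.2, 6.0]
grip_width: 0.0601
```

Request:
step_arm(series=[{"x": 0, "y": 0, "z": 0, "twist": 0, "jaw": 6}, {"x": 0, "y": 0, "z": 0, "twist": 0, "jaw": 6}, {"x": 0, "y": 0, "z": 0, "twist": 0, "jaw": 6}, {"x": 0, "y": 0, "z": 0, "twist": 0, "jaw": 6}, {"x": 0, "y": 0, "z": 0, "twist": 0, "jaw": 6}, {"x": 0, "y": 0, "z": 0, "twist": 0, "jaw": 6}, {"x": 0, "y": 0, "z": 0, "twist": 0, "jaw": 6}, {"x": 0, "y": 0, "z": 0, "twist": 0, "jaw": 6}, {"x": 0, "y": 0, "z": 0, "twist": 0, "jaw": 6}, {"x": 0, "y": 0, "z": 0, "twist": 0, "jaw": 6}])

```text
clock: 5.82
eef_pos: [0.5207, -0.1061, 0.0268]
tool_rot: [-0.121, 0.699, 0.122, 0.694]
ft_force: [-0.4, -0.6, 5.3]
grip_width: 0.0601
```

Request:
step_arm(series=[{"x": 0, "y": 0, "z": 0, "twist": 0, "jaw": 6}, {"x": 0, "y": 0, "z": 0, "twist": 0, "jaw": 6}, {"x": 0, "y": 0, "z": 0, "twist": 0, "jaw": 6}, {"x": 0, "y": 0, "z": 0, "twist": 0, "jaw": 6}, {"x": 0, "y": 0, "z": 0, "twist": 0, "jaw": 6}, {"x": 0, "y": 0, "z": 0, "twist": 0, "jaw": 6}, {"x": 0, "y": 0, "z": 0, "twist": 0, "jaw": 6}, {"x": 0, "y": 0, "z": 0, "twist": 0, "jaw": 6}, {"x": 0, "y": 0, "z": 0, "twist": 0, "jaw": 6}, {"x": 0, "y": 0, "z": 0, "twist": 0, "jaw": 6}])

```text
clock: 6.65
eef_pos: [0.5208, -0.1062, 0.0268]
tool_rot: [-0.121, 0.699, 0.122, 0.694]
ft_force: [-1.7, -1.7, 4.9]
grip_width: 0.0602
```

```bash
python3 look.py s6
```

```text
6.7 [ 0.5207434  -0.1061442   0.02680455] [-0.91629675 -2.38606228  5.19332432]
```

View pics/zs6.png

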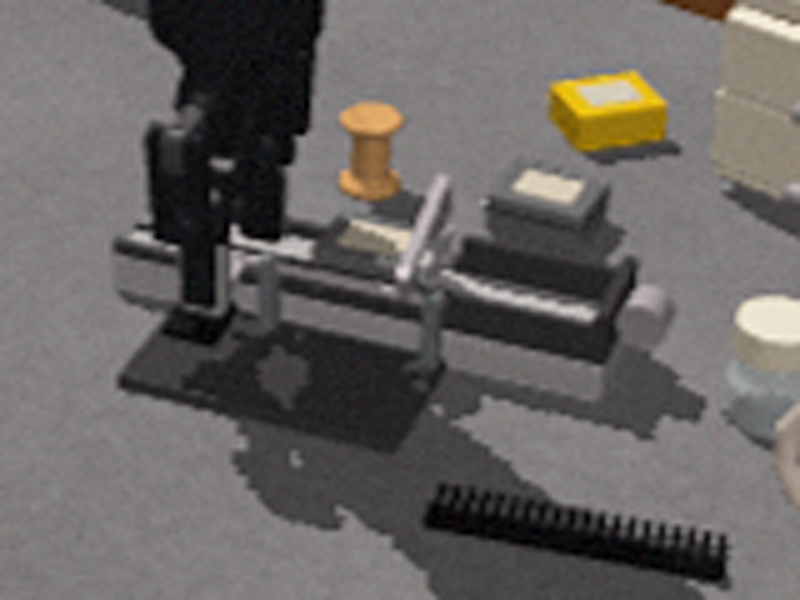

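The case's front is at about (320,240) in the zoom and still advancing. I'll wait for it to reach the finger.

Request:
step_arm(series=[{"x": 0, "y": 0, "z": 0, "twist": 0, "jaw": 6}, {"x": 0, "y": 0, "z": 0, "twist": 0, "jaw": 6}, {"x": 0, "y": 0, "z": 0, "twist": 0, "jaw": 6}, {"x": 0, "y": 0, "z": 0, "twist": 0, "jaw": 6}, {"x": 0, "y": 0, "z": 0, "twist": 0, "jaw": 6}, {"x": 0, "y": 0, "z": 0, "twist": 0, "jaw": 6}, {"x": 0, "y": 0, "z": 0, "twist": 0, "jaw": 6}, {"x": 0, "y": 0, "z": 0, "twist": 0, "jaw": 6}, {"x": 0, "y": 0, "z": 0, "twist": 0, "jaw": 6}, {"x": 0, "y": 0, "z": 0, "twist": 0, "jaw": 6}])

```text
clock: 7.53
eef_pos: [0.5208, -0.1061, 0.0268]
tool_rot: [-0.121, 0.699, 0.122, 0.694]
ft_force: [-0.6, -1.5, 4.9]
grip_width: 0.0598
```

Request:
step_arm(series=[{"x": 0, "y": 0, "z": 0, "twist": 0, "jaw": 6}, {"x": 0, "y": 0, "z": 0, "twist": 0, "jaw": 6}, {"x": 0, "y": 0, "z": 0, "twist": 0, "jaw": 6}, {"x": 0, "y": 0, "z": 0, "twist": 0, "jaw": 6}, {"x": 0, "y": 0, "z": 0, "twist": 0, "jaw": 6}, {"x": 0, "y": 0, "z": 0, "twist": 0, "jaw": 6}, {"x": 0, "y": 0, "z": 0, "twist": 0, "jaw": 6}, {"x": 0, "y": 0, "z": 0, "twist": 0, "jaw": 6}, {"x": 0, "y": 0, "z": 0, "twist": 0, "jaw": 6}, {"x": 0, "y": 0, "z": 0, "twist": 0, "jaw": 6}])

```text
clock: 8.37
eef_pos: [0.5207, -0.1061, 0.0268]
tool_rot: [-0.121, 0.699, 0.122, 0.694]
ft_force: [-0.5, -1.2, 4.9]
grip_width: 0.0601
```

Request:
step_arm(series=[{"x": 0, "y": 0, "z": 0, "twist": 0, "jaw": 6}, {"x": 0, "y": 0, "z": 0, "twist": 0, "jaw": 6}, {"x": 0, "y": 0, "z": 0, "twist": 0, "jaw": 6}, {"x": 0, "y": 0, "z": 0, "twist": 0, "jaw": 6}, {"x": 0, "y": 0, "z": 0, "twist": 0, "jaw": 6}, {"x": 0, "y": 0, "z": 0, "twist": 0, "jaw": 6}, {"x": 0, "y": 0, "z": 0, "twist": 0, "jaw": 6}, {"x": 0, "y": 0, "z": 0, "twist": 0, "jaw": 6}, {"x": 0, "y": 0, "z": 0, "twist": 0, "jaw": 6}, {"x": 0, "y": 0, "z": 0, "twist": 0, "jaw": 6}])

```text
clock: 9.2
eef_pos: [0.5207, -0.1061, 0.0268]
tool_rot: [-0.121, 0.699, 0.122, 0.694]
ft_force: [-1.1, -1.3, 5.9]
grip_width: 0.06
```

```bash
python3 look.py s7; python3 -c "
from h import *
save('top','t7')
p=cv2.imread('pics/t7.png');c=cv2.resize(p[190:340,300:500],None,fx=4,fy=4,interpolation=cv2.INTER_CUBIC);cv2.imwrite('pics/zt7.png',c)"
```

```text
9.25 [ 0.52074571 -0.10607509  0.02683093] [-1.01880748 -1.12156327  5.17451193]
```

View pics/zs7.png

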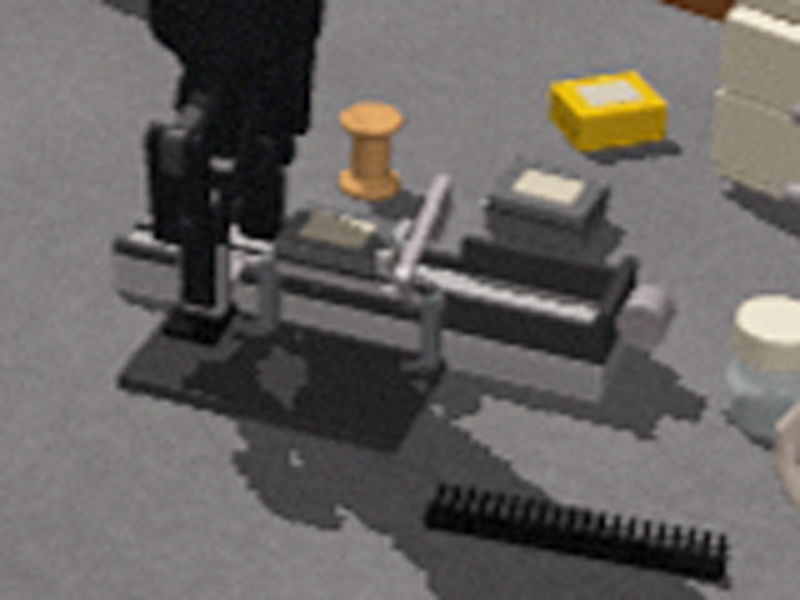

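View pics/zt7.png

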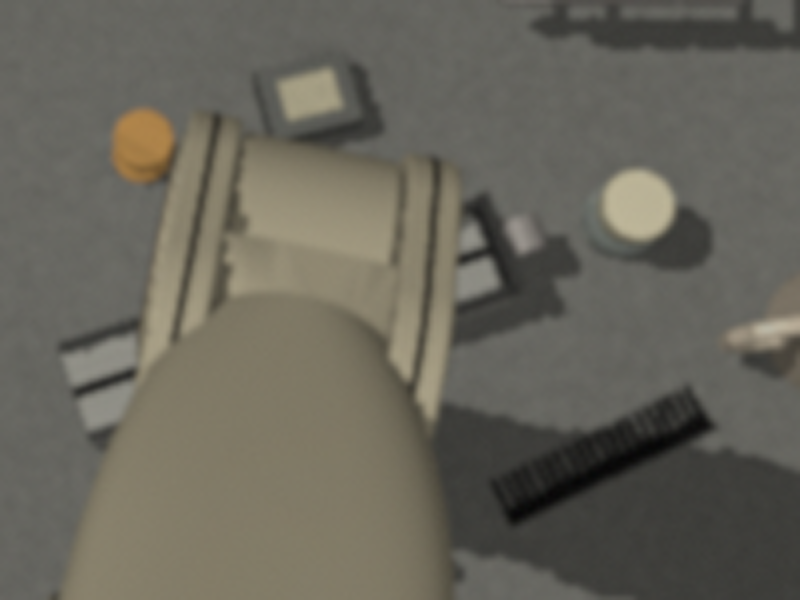

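```bash
cat > cx.py <<'E'
from h import *
O=np.array([.58334201,-.1738077]);ex=np.array([-.33537,.94209])
def X(n,u,v):
    q=plane('side',u,v,.042)[:2]-O;return 1000*q@ex,1000*q@np.array([-ex[1],ex[0]])
for z in [(340,228),(278,232)]: print(z,X('s',(z[0]+.5)/5-.5+270,(z[1]+.5)/5-.5+230))
E
python3 cx.py
```

```text
(340, 228) (np.float64(49.34204114369435), np.float64(-1.828010323830899))
(278, 232) (np.float64(74.11736734130386), np.float64(12.539753511656823))
```

Request:
step_arm(series=[{"x": 0, "y": 0, "z": 0, "twist": 0, "jaw": 6}, {"x": 0, "y": 0, "z": 0, "twist": 0, "jaw": 6}, {"x": 0, "y": 0, "z": 0, "twist": 0, "jaw": 6}, {"x": 0, "y": 0, "z": 0, "twist": 0, "jaw": 6}, {"x": 0, "y": 0, "z": 0, "twist": 0, "jaw": 6}, {"x": 0, "y": 0, "z": 0, "twist": 0, "jaw": 6}, {"x": 0, "y": 0, "z": 0, "twist": 0, "jaw": 6}, {"x": 0, "y": 0, "z": 0, "twist": 0, "jaw": 6}, {"x": 0, "y": 0, "z": 0, "twist": 0, "jaw": 6}, {"x": 0, "y": 0, "z": 0, "twist": 0, "jaw": 6}])

```text
clock: 10.13
eef_pos: [0.5207, -0.1061, 0.0268]
tool_rot: [-0.121, 0.699, 0.122, 0.694]
ft_force: [-0.7, -0.6, 5.5]
grip_width: 0.0599
```

Request:
step_arm(series=[{"x": 0, "y": 0, "z": 0, "twist": 0, "jaw": 6}, {"x": 0, "y": 0, "z": 0, "twist": 0, "jaw": 6}, {"x": 0, "y": 0, "z": 0, "twist": 0, "jaw": 6}, {"x": 0, "y": 0, "z": 0, "twist": 0, "jaw": 6}, {"x": 0, "y": 0, "z": 0, "twist": 0, "jaw": 6}, {"x": 0, "y": 0, "z": 0, "twist": 0, "jaw": 6}, {"x": 0, "y": 0, "z": 0, "twist": 0, "jaw": 6}, {"x": 0, "y": 0, "z": 0, "twist": 0, "jaw": 6}, {"x": 0, "y": 0, "z": 0, "twist": 0, "jaw": 6}, {"x": 0, "y": 0, "z": 0, "twist": 0, "jaw": 6}])

```text
clock: 10.97
eef_pos: [0.5207, -0.1061, 0.0268]
tool_rot: [-0.121, 0.699, 0.122, 0.694]
ft_force: [-1.2, -0.6, 4.5]
grip_width: 0.0598
```

```bash
python3 look.py s8;python3 -c "
from h import *
save('wrist','w8')
a=cv2.imread('pics/s7.png').astype(int);b=cv2.imread('pics/s8.png').astype(int);d=abs(a-b).max(2)
print((d[230:350,270:430]>25).sum())"
```

```text
11.0167 [ 0.52072481 -0.10608291  0.02682545] [-1.32768014 -0.94676375  4.68178954]
1
```

View pics/zs8.png

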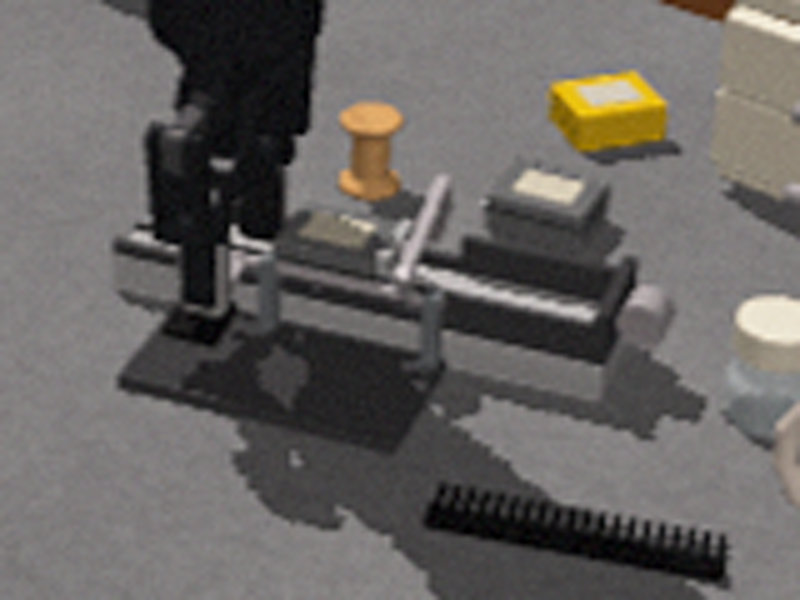

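View pics/w8.png

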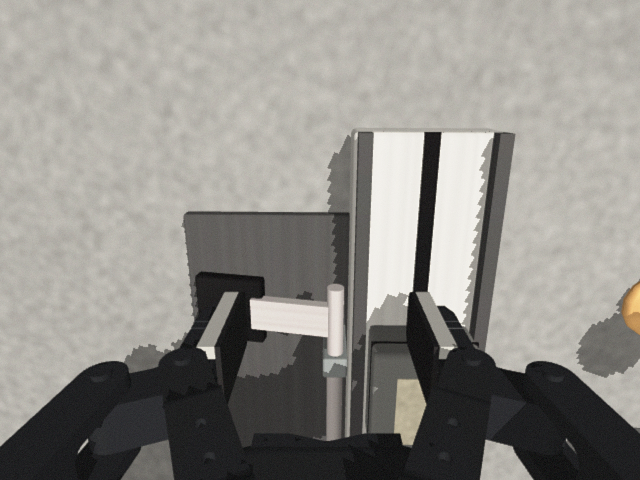

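The case sits still with its front against the mid-lane finger at about (425,340) in the wrist view. Its origin is at x≈49 mm, as expected. Handing in.

```bash
python3 -c "
from h import *
print(bot.job_done())"
```

```text
the job is handed in; nothing more can be done
None
```

I pressed the key with one finger, and the gate opened. My other finger, standing in mid-lane, stopped the case as it slid out. I handed the job in at about 11 s of the 43 s allowed, with that finger still against the case.

- **Case position:** its centre is about 49 mm along the lane, so its rear is at about 24 mm and its front at about 74 mm. The rear is about 18 mm past the gate's outer face, and the front is about 76 mm short of the open end. The front position matches where the finger should be (x≈74 mm).
- **Holding still:** side views at 9.25 s and 11.0 s were the same apart from one pixel. The case lay flat on the deck.
- **Forces:** the upward force on the tool peaked at about 10 N when the key reached its stop, and was about 5 N while holding. I saw no clear extra sideways force from the case on the finger. The spring's 1 to 2 N is about the size of the sensor noise, so contact is judged from the pictures.
- **Other things on the bench:** the spool, spare case, yellow case, jar and comb look unmoved in the pictures. I did not check the mug, glue bottle and brush again afterwards; the arm passed well above them.
- **Correction on the way:** the arm was about 4 mm off sideways just above the key, and I corrected that before pressing.

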